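# Key the sample carousel to its shaft

## Robot

A 6-joint arm with a two-finger parallel gripper is mounted at the origin on a cart in front of the work surface, level with it; the furniture and walls round the work are solid. World frame = base frame: x ahead of the robot, y to its left, z up, the work surface at z = 0. Lengths are in m, angles in rad, forces in N, time in s.
With the tool pointing down it reaches from about 0.275 to 0.75 m from the base axis. Payload 10.2 kg.
Tool frame: the origin (TCP) lies midway between the tips of the shut fingers; the grasp point (between the pads) lies 19 mm behind it (ctrl.pinch_z is the distance from the TCP to the grasp point, in m); z points along the fingers, y is the direction in which the jaws open and shut (so a half turn about z gives the same grasp; the last joint's range is limited). The gripper opens to 88 mm and grips with 3 to 60 N. Pads are 18 mm wide; open, the fingers measure 123 mm over their backs; the gripper's body (75 mm by 187 mm) begins 45 mm behind the grasp point.
Start: joints at [-1.428, 0.313, 1.498, -0, 1.331, -0.223], TCP at [0.188, -0.49, 0.214] pointing down, gripper open.
Joint ranges: [-2.94, 2.94], [-0.97, 2.17], [0.19, 2.56], [-1.23, 4.37], [0.02, 3.11], [-2.88, 2.88]. Speed limits (rad/s): [2.39, 2.39, 3.01, 3.14, 3.14, 3.14].

## Interface

Orientations are given as a rotation vector (axis times angle).
In Python, from bench import ctrl gives the robot as it stands.
- The arm moves only by the tool drive_tool, never from a script. Its argument "series" is one flat list of numbers, 5 for each row, row after row: the opening, from 0 (shut) to 1 (fully open), then the shift along the tool's x, y, z in mm, then the turn about the tool's z in rad. A call has 1 to 8 rows; each row shifts and turns the commanded pose from where the row before left it, along the tool's axes as they then stand; what a row does not reach is not made up. A row lasts 1/12 s, in which the tool goes at most 41.7 mm and 7.16 degrees, less where a joint would pass 70% of its speed; a pose out of reach is approached as far as the arm can. A call with a gripper value outside its range is refused whole. The fingers move at their own pace and stop on an object; "newtons" is the grip in N (left out, the last holds). Time passes only in rows, so rows that do not move let the fingers close. It gives the time, the measured TCP pose, the force and the opening at its end, in the units of the state.
- ctrl.sense(): the state, without advancing time (a new reading comes with each control period).
- ctrl.get_image(name): name is "side" or "top" or "wrist"; returns the picture (400x640x3 uint8, red, green, blue); there is no depth.
- ctrl.get_calibration(name): a dict with "mtx" (3x3 intrinsics, pixels), "R" (3x3) and "t" (3): a world point X has camera coordinates R X + t; the wrist camera has in their place "hand_eye" (4x4, takes a point from camera to tool coordinates, whose origin is the TCP and whose axes are the flange's). Camera axes: x right, y down, z forward; pixel columns grow to the right and rows downward; lengths in m; the calibration is good to about 2 mm. A picture is of the moment at which its call begins: read the wrist's pose just before it. get_calibration takes no time and is no camera call.
- ctrl.close_job(): hands the job in, once; it reports no verdict.
The state is a dict: "clock": time; "q": joint angles; "joint_velocities": joint speeds; "joint_efforts": joint torques, N m; "tool_pos": TCP position; "orientation": TCP orientation; "contact_force": force on the tool from outside, world axes, zero at the start; "ft_torque": the same for the moment, N m; "width": finger opening in m.
Only numpy, scipy, OpenCV 4.12 (cv2) and the standard library are available. Lean on these libraries where they do the work, as an engineer would, in place of code of your own. Each camera call takes 0.05 s, during which the arm holds its last target.

## Task

Lock the sample carousel to its shaft: take the brass taper key from the white rack, set it tip down in the slot beside the shaft with its sloping side away from the shaft, and tap or press it down until it is tight, with its head down on the hub. Leave it there upright, and leave the dark steel key in the rack.

Things in the scene. Friction and masses are not known exactly. Their poses are not given: they have to be found in the camera images.
- brass_key_head (a point): Centre of the brass key's head, a block 30 (x) x 18 (y) x 24 mm high (z); grasp it across y. Body below: starts 12 mm under this point, 40 mm long, 12 mm wide (y); flat side upright at x = -8 mm, other side slopes from x = +8 under the head to x = 0 at the tip (52 mm under this point); the last 8 mm of the flat side are bevelled 3 mm. About 0.08 kg. Hangs tip down in a rack.
- steel_key_head (a point): Same point of the dark steel key: same head, but a straight body 17 mm thick, too thick for the slot; stays in the rack. Either key may be in either place.
- rack: Fixed white block 116 (x) x 50 (y) x 30 mm high on the beige worktop, origin under its centre. The keys hang at x = -35 and +35 mm, their x axes along its x, undersides of the heads 44 mm above the origin, on two lugs under the x ends of each head; beside the heads (y) all is free down to the block's top.
- keyway (a point): Mouth of the slot, in the hub's flat top. x points out from the shaft, z up. Slot 20 mm wide (y), 48 deep; inner wall is the shaft's upright flat at x = -8 mm, outer wall a sprung shoe, at x = +5 at the top, sloping in downwards like the key. Driven home, the key stands with its centre line through this point and its axes along these, head on the hub.
- carousel: Fixed sample carousel, in the black sunk part of the worktop, origin under its centre: white plate 160 mm across, top 24 mm high, with vials up to 70 mm high; in its middle a round hub 80 mm across, 74 mm high, the shaft's dark end level with its top. Around it the fume hood: its raised sash ends 0.74 m above the worktop's front (x = 0.5 m), its right post begins at y = -0.38 m there.
- shoe (a joint): Travel of the sprung shoe, m: 0 with the slot empty, 0.0028 with the key home (2.4 N/mm). Let in loosely, the key stops with its head 14 mm above the hub; driving it from there takes some 3 N, rising to about 12 N as the head meets the hub. Friction then holds it.

How it is judged:
At the end, for the whole second after the job is handed in: The brass key stands in the keyway with its head down on the hub (the head's underside no more than 5 mm above it), within 10 mm of the keyway and within 10 degrees of upright, the shoe forced back at least 1.5 mm, the key at rest (z of brass_key_head in the frame of keyway between 0.005 and 0.017 m and horizontal distance between brass_key_head and keyway below 0.01 m and angle between brass_key_head's own z axis and vertical below 0.17 rad and value of joint shoe above 0.0015 m and linear speed of brass_key below 0.01 m/s); the robot touches nothing.
It fails at once if the steel key is taken out of its place or shifted by more than 20 mm (distance of steel_key_head from where it was at the start of the episode above 0.02 m).
It also fails if it takes over 43 s, if anything falls off the work surface, if the arm or the gripper's body presses on something with over 40 N, if the wrist force passes 120 N, or if a joint passes its speed limit or range.

## Working session

There is one attempt and no reset: what is moved stays moved. The work goes in short steps, Python scripts to look and compute and a tool call to move; the robot and the scene stay as the last step left them, time stands still between calls to the robot, and variables do not carry over. Pictures are saved under pics/ and viewed, and the job is handed in when it is done.

Besides the shell and the picture viewer there is one more tool, called after "Request:" as name(argument=value, ...) on one line, values as JSON. drive_tool: Moves the arm, as the interface text tells. Its arguments: {"type":"object","properties":{"series":{"type":"array","items":{"type":"number"}},"newtons":{"type":"number"}},"required":["series"]}

```bash
mkdir -p pics; ls; python3 - <<'E'
from bench import ctrl
import cv2,numpy as np
s=ctrl.sense();print(s, ctrl.pinch_z)
for n in ["side","top","wrist"]:
    im=ctrl.get_image(n);cv2.imwrite(f"pics/{n}0.png",im[:,:,::-1])
    c=ctrl.get_calibration(n);print(n,{k:np.round(v,4).tolist() for k,v in c.items()})
E
```

```text
pics
{'clock': 0.0, 'q': array([-1.42839957e+00,  3.13468303e-01,  1.49842325e+00,  4.90316322e-06,
        1.33101707e+00, -2.23420368e-01]), 'joint_velocities': array([ 0.00189697,  0.00116034, -0.00182463, -0.0007379 , -0.00125631,
        0.0014162 ]), 'joint_efforts': array([ 1.32915538e-03, -4.02211154e+01, -2.52271557e+01,  6.94495649e-02,
        3.52265022e-02, -1.16227802e-04]), 'tool_pos': array([ 0.18773854, -0.48998759,  0.21325694]), 'orientation': array([-3.08789473e+00, -5.71184551e-01, -9.11555315e-05]), 'contact_force': array([ 0.43151828,  0.28768861, -0.44595979]), 'ft_torque': array([-0.07377572,  0.05736243,  0.01490786]), 'width': 0.08815343135548007} 0.0187
side {'mtx': [[490.8056, 0.0, 322.3535], [0.0, 490.8056, 190.6968], [0.0, 0.0, 1.0]], 'R': [[-0.9442, 0.3289, 0.0163], [0.2622, 0.7807, -0.5672], [-0.1993, -0.5313, -0.8234]], 't': [0.553, -0.1323, 1.0817]}
top {'mtx': [[365.9478, 0.0, 320.2081], [0.0, 365.9478, 195.7726], [0.0, 0.0, 1.0]], 'R': [[0.0006, -0.9996, 0.027], [-0.9861, -0.0051, -0.1661], [0.1661, -0.0265, -0.9857]], 't': [0.0218, 0.5561, 0.8301]}
wrist {'mtx': [[290.9166, 0.0, 316.8631], [0.0, 290.9166, 200.5795], [0.0, 0.0, 1.0]], 'hand_eye': [[-0.0, -0.9566, -0.2914, 0.0746], [1.0, 0.0001, -0.0006, -0.0002], [0.0006, -0.2914, 0.9566, -0.1714], [0.0, 0.0, 0.0, 1.0]]}
```

View pics/side0.png

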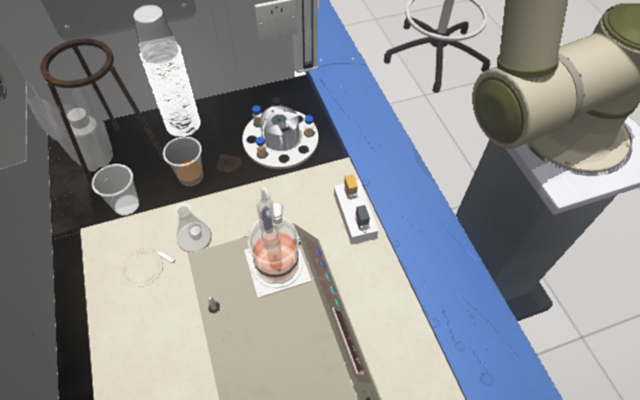

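View pics/top0.png

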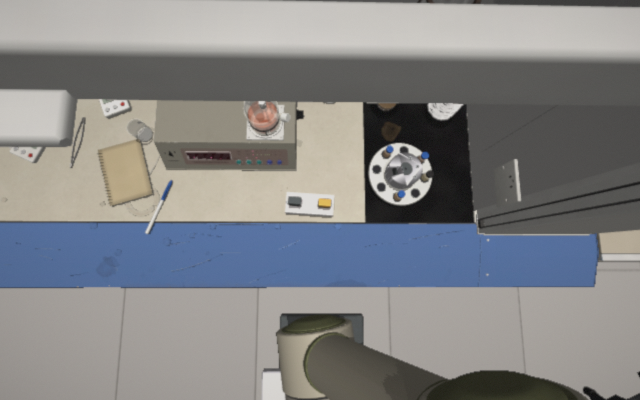

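View pics/wrist0.png

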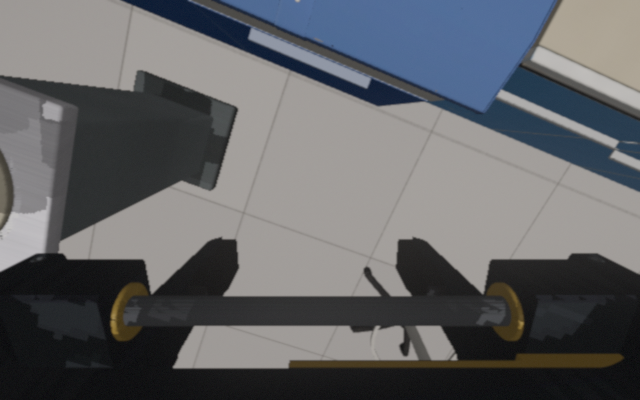

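The side view shows the rack at about (356,210) with the brass head at (351,184), the steel head at (362,215), and the carousel at (281,137). The top view shows brass at (324,203), steel at (295,202) and the carousel at (401,173). I'll zoom in next.

```bash
python3 - <<'E'
import cv2,numpy as np
s=cv2.imread("pics/side0.png");t=cv2.imread("pics/top0.png")
a=cv2.resize(s[90:250,230:390],(640,640),interpolation=cv2.INTER_CUBIC)[:600]
b=cv2.resize(s[90:180,230:330],None,fx=6,fy=6,interpolation=cv2.INTER_CUBIC)
c=cv2.resize(t[135:225,280:440],None,fx=5,fy=5,interpolation=cv2.INTER_CUBIC)
cv2.imwrite("pics/s_z.png",cv2.resize(s[165:245,325:385],None,fx=7,fy=7,interpolation=cv2.INTER_CUBIC));cv2.imwrite("pics/s_c.png",b);cv2.imwrite("pics/t_z.png",c)
E
```

```text
(no output)
```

View pics/s_z.png

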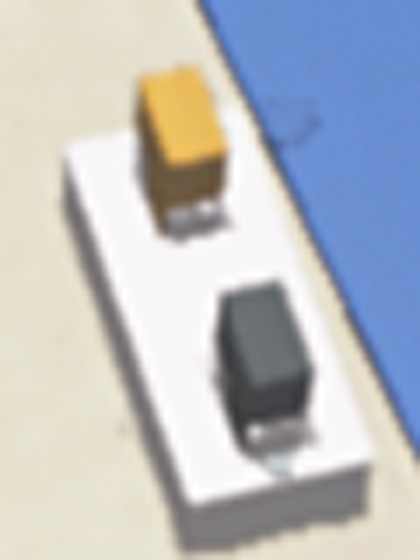

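View pics/s_c.png

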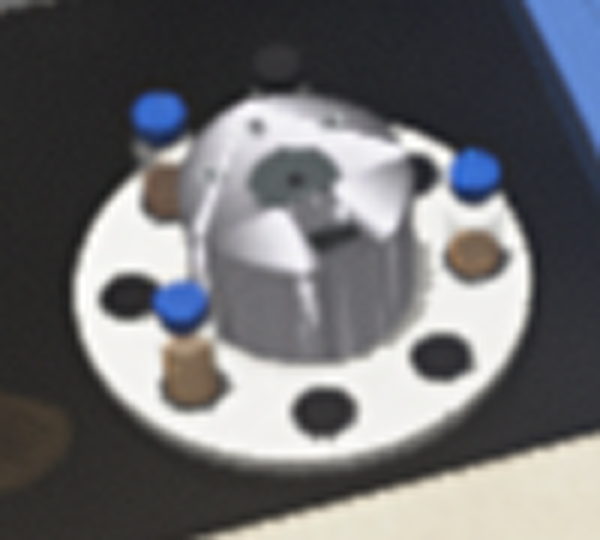

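View pics/t_z.png

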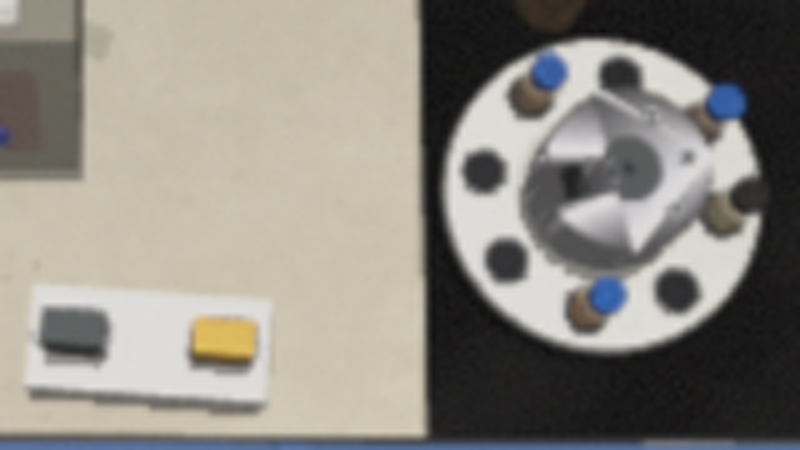

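```bash
cat > h.py <<'E'
from bench import ctrl
import cv2,numpy as np
from scipy.spatial.transform import Rotation as Ro
cal={n:ctrl.get_calibration(n) for n in ["side","top","wrist"]}
def P(n): c=cal[n]; return np.array(c["mtx"])@np.c_[c["R"],c["t"]]
def tri(s,t):
    X=cv2.triangulatePoints(P("side"),P("top"),np.array(s,float).reshape(2,1),np.array(t,float).reshape(2,1)).ravel();X=X[:3]/X[3]
    pr=[(P(n)@np.r_[X,1]) for n in("side","top")];return X,[np.round(p[:2]/p[2]-q,1) for p,q in zip(pr,(s,t))]
def ray(n,px,z):
    c=cal[n];R=np.array(c["R"]);t=np.array(c["t"]);C=-R.T@t
    d=R.T@np.linalg.solve(c["mtx"],[*px,1]);return C+d*(z-C[2])/d[2]
def wpose(s):
    T=np.eye(4);T[:3,:3]=Ro.from_rotvec(s["orientation"]).as_matrix();T[:3,3]=s["tool_pos"];return T@np.array(cal["wrist"]["hand_eye"])
def wray(T,px,z):
    d=T[:3,:3]@np.linalg.solve(cal["wrist"]["mtx"],[*px,1]);return T[:3,3]+d*(z-T[2,3])/d[2]
def wproj(T,X):
    p=np.array(cal["wrist"]["mtx"])@np.linalg.inv(T)[:3]@np.r_[X,1];return p[:2]/p[2]
def snap(n,f):
    s=ctrl.sense();im=ctrl.get_image(n)[:,:,::-1];cv2.imwrite(f"pics/{f}.png",im);np.save(f"pics/{f}.npy",wpose(s));return s,im
E
python3 - <<'E'
from h import *
np.set_printoptions(precision=4,suppress=True)
print("brass top",tri((351,181.4),(324.6,201.8)))
print("steel top",tri((325+262/7,165+332/7),(280+75/5,135+327/5)))
print("shaft",tri((279.2,119.7),(406.4,168.6)))
print("slot",tri((284.6,124.5),(397,171)))
for p in[(32,285),(272,298),(268,398),(28,385)]: print(ray("top",(280+p[0]/5,135+p[1]/5),.03))
print("brass",ray("top",(324.6,201.8),.068))
E
```

```text
brass top (array([0.5367, 0.015 , 0.0666]), [array([-0.6, -0.2]), array([-0.5,  0.7])])
steel top (array([0.5408, 0.0836, 0.0637]), [array([-0.4, -0.1]), array([-0.3,  0.4])])
shaft (array([ 0.6185, -0.1815,  0.0603]), [array([-0.7, -0.3]), array([-0.7,  0.9])])
slot (array([ 0.6126, -0.1582,  0.0674]), [array([-0.2, -0.1]), array([-0.2,  0.2])])
[0.5677 0.1054 0.03  ]
[ 0.5618 -0.0117  0.03  ]
[ 0.5127 -0.0095  0.03  ]
[0.5186 0.1066 0.03  ]
brass [0.5382 0.0138 0.068 ]
```

```bash
cat > plan.py <<'E'
from h import *
import sys
# plan.py x y z yaw_deg  open  -> rows
def yaw(s):
    R=Ro.from_rotvec(s["orientation"]).as_matrix();return np.arctan2(R[1,0],R[0,0]),R
def plan(x,y,z,yd,op,step=40):
    s=ctrl.sense();a,R=yaw(s);p=s["tool_pos"]
    d=np.array([x,y,z])-p; t=np.radians(yd)
    dy=t-a
    n=int(max(np.ceil(np.linalg.norm(d)/step*1000),np.ceil(abs(dy)/.12),1))
    print("clock",s["clock"],"pos",p.round(4),"yaw",np.degrees(a).round(2),"tilt",np.degrees(np.arccos(-R[2,2])).round(2),"n",n)
    out=[]
    for i in range(n):
        b=a+dy*i/n
        Rz=np.array([[np.cos(b),np.sin(b),0],[np.sin(b),-np.cos(b),0],[0,0,-1]])
        v=Rz.T@(d/n)*1000
        out.append([op,*v.round(1),round(-dy/n,3)])
    for i in range(0,n,8): print(", ".join(str(float(v)) for r in out[i:i+8] for v in r))
if __name__=="__main__": plan(*[float(v) for v in sys.argv[1:]])
E
python3 plan.py .42 .05 .15 87.2 1
```

```text
clock 0.15 pos [ 0.1877 -0.4901  0.2134] yaw 20.96 tilt 0.05 n 15
1.0, 27.3, -28.1, 4.2, -0.077, 1.0, 29.4, -25.9, 4.2, -0.077, 1.0, 31.3, -23.6, 4.2, -0.077, 1.0, 33.0, -21.1, 4.2, -0.077, 1.0, 34.6, -18.5, 4.2, -0.077, 1.0, 35.9, -15.7, 4.2, -0.077, 1.0, 37.0, -12.9, 4.2, -0.077, 1.0, 37.9, -10.0, 4.2, -0.077
1.0, 38.5, -7.1, 4.2, -0.077, 1.0, 39.0, -4.1, 4.2, -0.077, 1.0, 39.2, -1.1, 4.2, -0.077, 1.0, 39.1, 1.9, 4.2, -0.077, 1.0, 38.9, 4.9, 4.2, -0.077, 1.0, 38.4, 7.9, 4.2, -0.077, 1.0, 37.7, 10.8, 4.2, -0.077
```

Request:
drive_tool(series=[1, 27, -28, 4, -0.077, 1, 29, -26, 4, -0.077, 1, 31, -24, 4, -0.077, 1, 33, -21, 4, -0.077, 1, 35, -18, 4, -0.077, 1, 36, -16, 4, -0.077, 1, 37, -13, 4, -0.077, 1, 38, -10, 4, -0.077])

```text
clock: 0.82
tool_pos: [0.3113, -0.2003, 0.1817]
orientation: [2.768, 1.485, 0.0]
contact_force: [1.3, 0.3, 0.1]
width: 0.0882
```

Request:
drive_tool(series=[1, 38, -7, 4, -0.077, 1, 39, -4, 4, -0.077, 1, 39, -1, 4, -0.077, 1, 39, 2, 4, -0.077, 1, 39, 5, 4, -0.077, 1, 38, 8, 4, -0.077, 1, 38, 11, 4, -0.077, 1, 0, 0, 0, 0])

```text
clock: 1.48
tool_pos: [0.4207, 0.054, 0.1531]
orientation: [-2.264, -2.176, -0.001]
contact_force: [0.8, 0.0, -0.1]
width: 0.0881
```

```bash
python3 - <<'E'
from h import *
s,im=snap("wrist","w1");print(s["tool_pos"],s["q"],s["contact_force"])
E
python3 plan.py .42 .05 .15 87.2 1
```

```text
[0.4206559  0.05401742 0.15310263] [-1.50885853e-01  1.54773960e-01  1.86913705e+00  1.36199344e-03
  1.11847736e+00 -1.11682201e-01] [ 0.82447919  0.04473923 -0.07598147]
clock 1.5333 pos [0.42   0.0515 0.1533] yaw 87.48 tilt 0.07 n 1
1.0, -1.5, 0.0, 3.3, 0.005
```

View pics/w1.png

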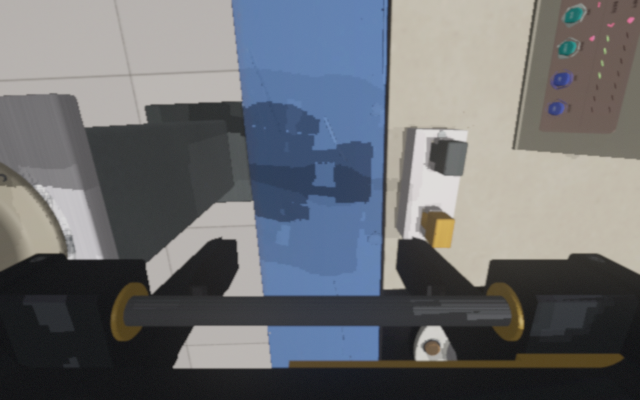

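The rack shows at about (430,185), steel at (450,157) and brass at (438,228). I'll zoom in on it.

```bash
python3 - <<'E'
from h import *
s,im=snap("wrist","w2");print(s["tool_pos"])
cv2.imwrite("pics/w2z.png",cv2.resize(im[115:265,390:490],None,fx=4,fy=4,interpolation=cv2.INTER_CUBIC))
E
```

```text
[0.42002401 0.05151217 0.15325574]
```

View pics/w2z.png

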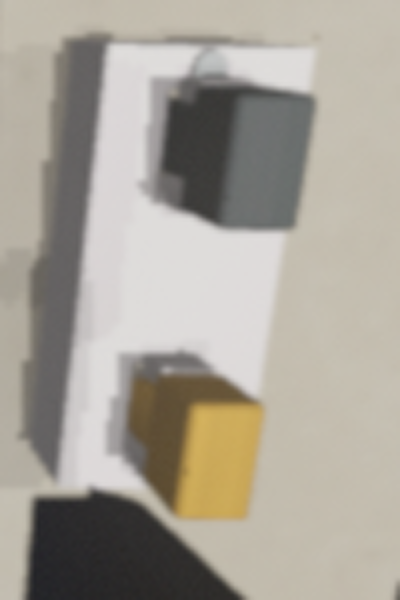

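```bash
python3 - <<'E'
from h import *
T=np.load("pics/w2.npy")
c=[wray(T,(390+a/4,115+b/4),.068) for a,b in[(192,403),(262,403),(247,520),(180,518)]]
for p in c: print(p.round(4))
print(np.mean(c,0))
r=[wray(T,(390+a/4,115+b/4),.03) for a,b in[(107,42),(315,42),(92,480)]]
for p in r: print(p.round(4))
E
```

```text
[0.5316 0.029  0.068 ]
[0.5479 0.0283 0.068 ]
[ 0.5471 -0.0016  0.068 ]
[ 5.309e-01 -4.000e-04  6.800e-02]
[0.53937092 0.0138345  0.068     ]
[0.5196 0.1099 0.03  ]
[0.5705 0.1077 0.03  ]
[ 0.522  -0.0067  0.03  ]
```

```bash
python3 plan.py .539 .0138 .11 88 1 38
```

```text
clock 1.5833 pos [0.4197 0.0498 0.1534] yaw 87.29 tilt 0.06 n 4
1.0, -7.6, 30.2, 10.9, -0.003, 1.0, -7.7, 30.2, 10.9, -0.003, 1.0, -7.8, 30.2, 10.9, -0.003, 1.0, -7.9, 30.1, 10.9, -0.003
```

Request:
drive_tool(series=[1, -7.5, 30, 10, -0.003, 1, -7.5, 30, 10, -0.003, 1, -7.5, 30, 11, -0.003, 1, -8, 30, 11, -0.003, 1, 0, 0, 0, 0, 1, 0, 0, 0, 0])

```text
clock: 2.08
tool_pos: [0.5383, 0.0109, 0.1108]
orientation: [-2.266, -2.174, 0.002]
contact_force: [-0.2, 0.4, -0.1]
width: 0.0882
```

```bash
python3 - <<'E'
from h import *
s,im=snap("wrist","w3");print(s["tool_pos"])
T=np.load("pics/w3.npy");print(wproj(T,np.array([.539,.0138,.068])))
E
python3 plan.py .539 .0138 .046 88 1 12
```

```text
[0.53829146 0.0109431  0.11084865]
[318.74263778 209.40473256]
clock 2.1333 pos [0.5379 0.0116 0.1116] yaw 87.67 tilt 0.06 n 6
1.0, 0.4, 0.2, 10.9, -0.001, 1.0, 0.4, 0.2, 10.9, -0.001, 1.0, 0.4, 0.2, 10.9, -0.001, 1.0, 0.4, 0.2, 10.9, -0.001, 1.0, 0.4, 0.2, 10.9, -0.001, 1.0, 0.4, 0.2, 10.9, -0.001
```

View pics/w3.png

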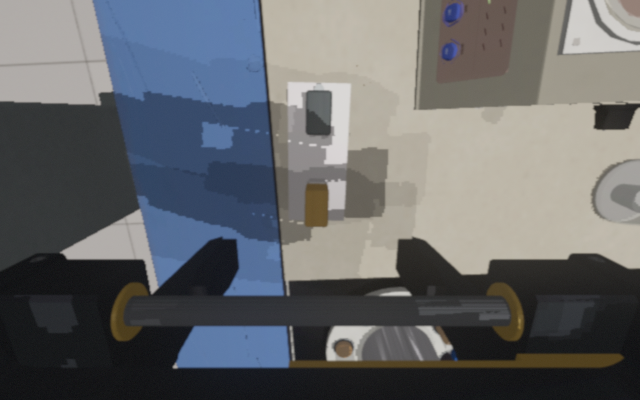

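Request:
drive_tool(series=[1, 0.4, 0, 11, 0, 1, 0.4, 0, 11, 0, 1, 0.4, 0, 11, 0, 1, 0.4, 0, 11, 0, 1, 0.4, 0, 11, 0, 1, 0.4, 0, 10, 0, 1, 0, 0, 0, 0, 1, 0, 0, 0, 0])

```text
clock: 2.8
tool_pos: [0.5383, 0.0155, 0.0463]
orientation: [-2.262, -2.178, 0.001]
contact_force: [0.4, 0.2, 0.6]
width: 0.0883
```

Request:
drive_tool(series=[0.1, 0, 0, 0, 0, 0.1, 0, 0, 0, 0, 0.1, 0, 0, 0, 0, 0.1, 0, 0, 0, 0, 0.1, 0, 0, 0, 0, 0.1, 0, 0, 0, 0, 0.1, 0, 0, 0, 0, 0.1, 0, 0, 0, 0], newtons=40)

```text
clock: 3.47
tool_pos: [0.5386, 0.0153, 0.0468]
orientation: [2.263, 2.179, 0.0]
contact_force: [0.7, 0.5, -0.2]
width: 0.037
```

Request:
drive_tool(series=[0.1, 0, 0, 0, 0, 0.1, 0, 0, 0, 0, 0.1, 0, 0, 0, 0, 0.1, 0, 0, 0, 0, 0.1, 0, 0, 0, 0, 0.1, 0, 0, 0, 0], newtons=45)

```text
clock: 3.97
tool_pos: [0.5393, 0.0152, 0.0478]
orientation: [2.262, 2.178, 0.002]
contact_force: [0.6, -0.1, 7.8]
width: 0.0085
```

```bash
python3 - <<'E'
from h import *
for n in("wrist","side"):
    s,im=snap(n,n+"4")
print(s["width"],s["tool_pos"],s["contact_force"])
im=cv2.imread("pics/side4.png")
cv2.imwrite("pics/s4z.png",cv2.resize(im[120:250,300:420],None,fx=4.5,fy=4.5,interpolation=cv2.INTER_CUBIC))
E
```

```text
0.009310083926478984 [0.53926481 0.01515658 0.04774919] [-0.844956   -0.35635023  6.19569684]
```

View pics/wrist4.png

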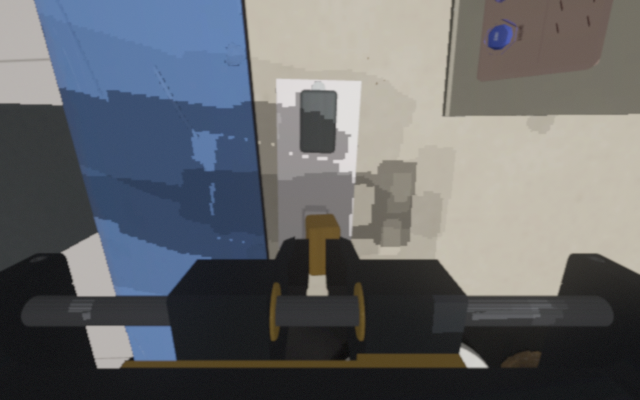

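View pics/s4z.png

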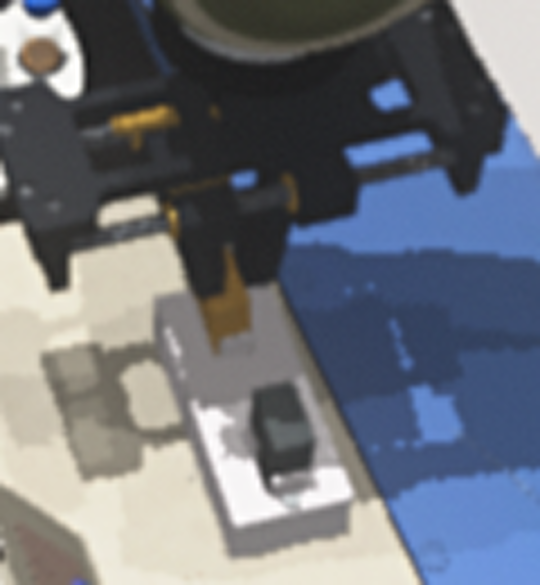

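The wrist view shows brass between the fingers, with the near part of the head at (322,228), but the width reads 9 mm instead of 18. I'll lift a little to check.

Request:
drive_tool(series=[0.0, 0, 0, 0, 0, 0.0, 0, 0, 0, 0, 0, 0, 0, -3, 0, 0, 0, 0, -3, 0, 0, 0, 0, -3, 0, 0, 0, 0, -3, 0, 0, 0, 0, 0, 0])

```text
clock: 4.65
tool_pos: [0.5388, 0.0154, 0.0594]
orientation: [2.263, 2.178, 0.001]
contact_force: [-0.5, 0.2, 0.2]
width: 0.0006
```

```bash
python3 - <<'E'
from h import *
for n in("wrist","side"):
    s,im=snap(n,n+"5")
print(s["width"],s["tool_pos"],s["contact_force"])
im=cv2.imread("pics/side5.png")
a=cv2.resize(im[120:250,300:420],None,fx=4,fy=4,interpolation=cv2.INTER_CUBIC)
im=cv2.imread("pics/wrist5.png")
b=cv2.resize(im[190:320,270:370],None,fx=4,fy=4,interpolation=cv2.INTER_CUBIC)
cv2.imwrite("pics/z5.png",np.hstack([a,b])[:,:800])
E
```

```text
0.0006726439220443492 [0.53867898 0.01535781 0.05904323] [-0.0185081   0.32325092  0.47942861]
```

View pics/z5.png

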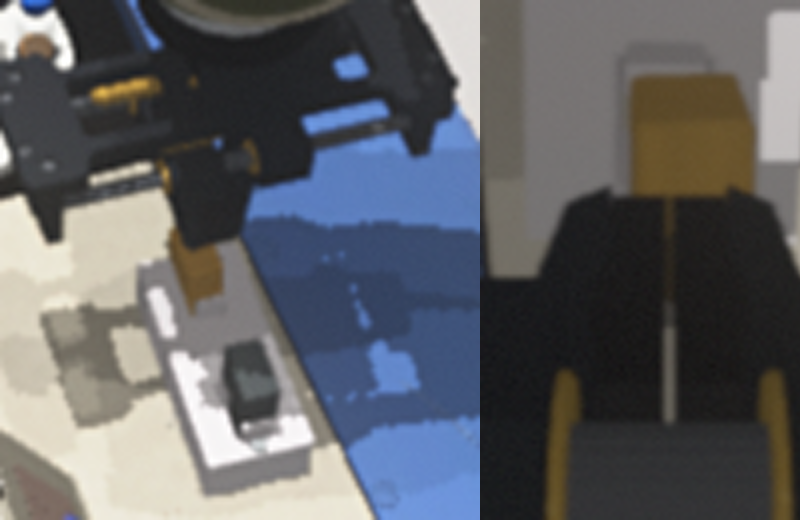

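```bash
python3 - <<'E'
from h import *
np.set_printoptions(precision=1,suppress=True)
T=np.load("pics/wrist5.npy");print(T[:3,3])
for z in(.068,.044,.05):
  for y in(.029,-.001):
    for x in(.53,.548): print(x,y,z,wproj(T,np.array([x,y,z])))
s=ctrl.sense();R=Ro.from_rotvec(s["orientation"]).as_matrix();print("tip",wproj(T,s["tool_pos"]), [wproj(T,s["tool_pos"]+R@np.array([a,0,0])) for a in(-.009,.009)])
im=cv2.imread("pics/wrist5.png")
cv2.imwrite("pics/w5.png",cv2.resize(im[150:400,220:420],None,fx=2.4,fy=2.4,interpolation=cv2.INTER_CUBIC))
E
```

```text
[0.5 0.1 0.2]
0.53 0.029 0.068 [302.4 220.4]
0.548 0.029 0.068 [332.6 219.3]
0.53 -0.001 0.068 [304.9 265.2]
0.548 -0.001 0.068 [333.6 264.2]
0.53 0.029 0.044 [304.1 207.8]
0.548 0.029 0.044 [330.7 206.8]
0.53 -0.001 0.044 [306.3 248.1]
0.548 -0.001 0.044 [331.8 247.2]
0.53 0.029 0.05 [303.7 210.6]
0.548 0.029 0.05 [331.2 209.7]
0.53 -0.001 0.05 [306. 252.]
0.548 -0.001 0.05 [332.2 251.1]
tip [317.6 234.8] [array([317.6, 247.6]), array([317.6, 221.6])]
```

View pics/w5.png

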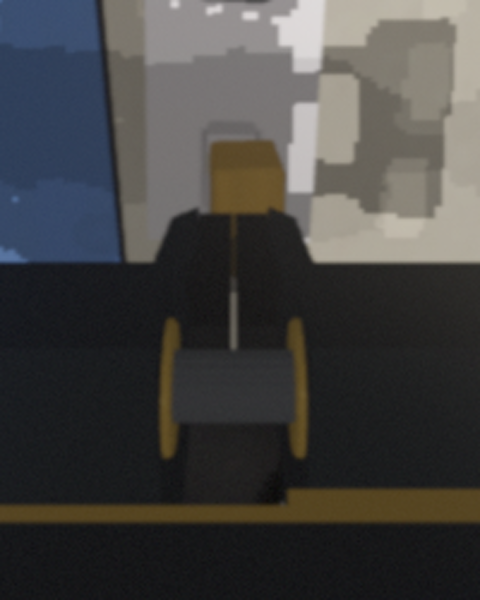

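The wrist view shows the head's end face at about (322,215), where I predicted it, so the key hasn't moved. The closed fingers end at row 238 and cover the top of the head. The fingers closed over the head, and the 7.8 N contact at TCP z = 0.0477 puts the real fingertips about 20 mm behind the stated TCP. I'll open, go lower and regrasp. The fingers come down outside the block.

Request:
drive_tool(series=[1, 0, 1, 0, 0, 1, 0, 1, 0, 0, 1, 0, 0, 0, 0, 1, 0, 0, 0, 0, 1, 0, 0, 0, 0, 1, 0, 0, 0, 0, 1, 0, 0, 0, 0, 1, 0, 0, 0, 0])

```text
clock: 5.42
tool_pos: [0.5405, 0.0153, 0.0588]
orientation: [-2.263, -2.179, 0.0]
contact_force: [-0.2, -0.1, -0.1]
width: 0.0516
```

```bash
python3 - <<'E'
from h import *
s,im=snap("wrist","w6");print(s["width"],s["tool_pos"],s["contact_force"])
cv2.imwrite("pics/w6z.png",im[180:400,170:470].repeat(2,0).repeat(2,1))
E
```

```text
0.051568393066054444 [0.54051798 0.01530903 0.05880784] [-0.15908304 -0.07601123 -0.07320104]
```

View pics/w6z.png

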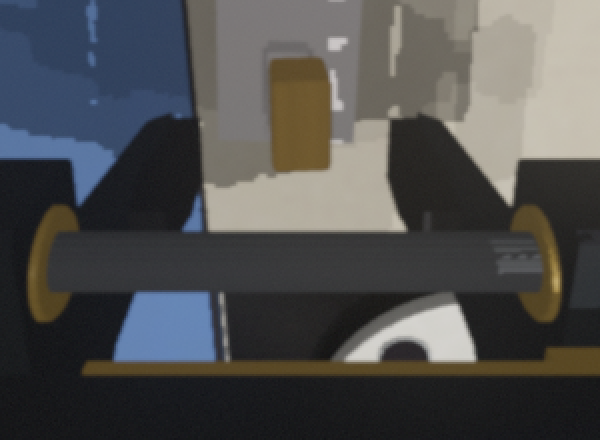

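Request:
drive_tool(series=[1, 0, 0.5, 0, 0, 1, 0, 0.5, 0, 0, 1, 0, 0.5, 0, 0, 1, 0, 0, 6, 0, 1, 0, 0, 8, 0, 1, 0, 0, 8, 0, 1, 0, 0, 8, 0, 1, 0, 0, 0, 0])

```text
clock: 6.13
tool_pos: [0.5409, 0.0154, 0.0267]
orientation: [-2.261, -2.177, 0.003]
contact_force: [0.4, 0.6, -0.0]
width: 0.0883
```

Request:
drive_tool(series=[0, 0, 0, 0, 0, 0, 0, 0, 0, 0, 0, 0, 0, 0, 0, 0, 0, 0, 0, 0, 0, 0, 0, 0, 0, 0, 0, 0, 0, 0, 0, 0, 0, 0, 0, 0, 0, 0, 0, 0], newtons=40)

```text
clock: 6.8
tool_pos: [0.5421, 0.0152, 0.0289]
orientation: [2.263, 2.179, 0.0]
contact_force: [-0.3, 0.1, -0.3]
width: 0.0372
```

Request:
drive_tool(series=[0, 0, 0, 0, 0, 0, 0, 0, 0, 0, 0, 0, 0, 0, 0, 0, 0, 0, 0, 0, 0, 0, 0, 0, 0])

```text
clock: 7.22
tool_pos: [0.5418, 0.0153, 0.0288]
orientation: [-2.263, -2.179, 0.001]
contact_force: [-1.3, 0.3, 0.7]
width: 0.0179
```

Request:
drive_tool(series=[0, 0, 0, 0, 0, 0, 0, 0, -5, 0, 0, 0, 0, -15, 0, 0, 0, 0, -25, 0, 0, 0, 0, -30, 0, 0, 0, 0, -30, 0, 0, 0, 0, -10, 0, 0, 0, 0, 0, 0], newtons=50)

```text
clock: 7.88
tool_pos: [0.5433, 0.0151, 0.1462]
orientation: [2.26, 2.176, 0.005]
contact_force: [-0.1, -0.1, -0.8]
width: 0.0177
```

```bash
python3 - <<'E'
from h import *
s,im=snap("wrist","w7");print(s["clock"],s["width"],s["tool_pos"],s["contact_force"])
s,im2=snap("side","s7")
a=cv2.resize(im[180:400,220:420],None,fx=2.3,fy=2.3,interpolation=cv2.INTER_CUBIC)
cv2.imwrite("pics/w7z.png",a)
cv2.imwrite("pics/s7z.png",cv2.resize(im2[80:240,280:440],None,fx=3.7,fy=3.7,interpolation=cv2.INTER_CUBIC))
E
```

```text
7.8833 0.017720069139350116 [0.54330747 0.01505566 0.14622457] [-0.0803669  -0.11281804 -0.81487928]
```

View pics/w7z.png

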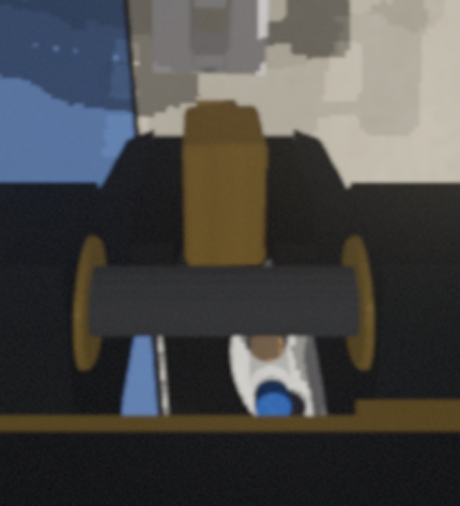

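View pics/s7z.png

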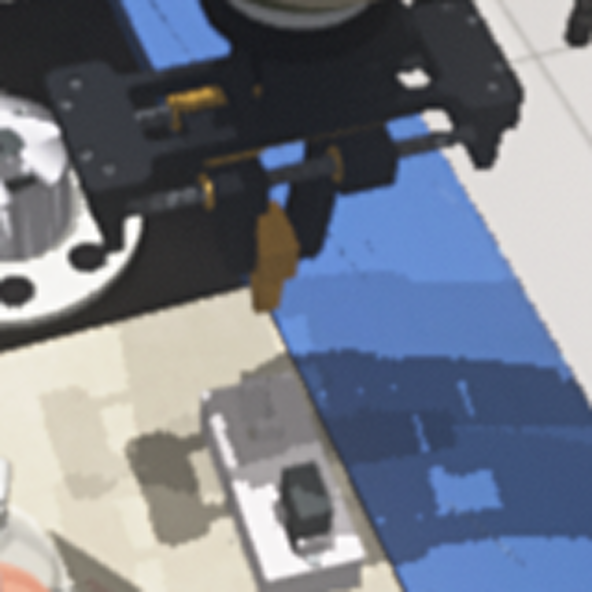

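```bash
python3 - <<'E'
from h import *
np.set_printoptions(precision=1,suppress=True)
T=np.load("pics/w7.npy");s=ctrl.sense();p=np.array([0.54330747,0.01505566,0.14622457]);
zc=p[2]+.0272
f=lambda dx,dy,dz,h: wproj(T,np.array([p[0]+dx,h+dy,zc+dz]))
for h in(.0138,):
  for nm,dy,dz in[("headtop+",.015,.012),("headtop-",-.015,.012),("headbot+",.015,-.012),("flat top",.008,-.012),("flat 44",.008,-.044),("flat tip",.005,-.052),("slope 40",.0016,-.044),("tip slope",0,-.052)]:
    r=f(0,dy,dz,h);print(nm,r, "crop",(r-[220,180])*2.3, "w12:",(f(.006,dy,dz,h)-f(-.006,dy,dz,h))[0]*2.3)
E
python3 -c "
import cv2
im=cv2.imread('pics/w7.png');cv2.imwrite('pics/w7y.png',cv2.resize(im[210:260,280:350],None,fx=10,fy=10,interpolation=cv2.INTER_CUBIC))
im=cv2.imread('pics/s7.png');cv2.imwrite('pics/s7y.png',cv2.resize(im[125:170,335:375],None,fx=13,fy=13,interpolation=cv2.INTER_CUBIC))"
```

```text
headtop+ [317.6 241.5] crop [224.4 141.4] w12: 55.59199555592419
headtop- [319.7 293.7] crop [229.3 261.5] w12: 52.42658382120904
headbot+ [317.3 223.7] crop [223.8 100.6] w12: 47.96114784938558
flat top [317.8 235. ] crop [224.8 126.4] w12: 47.385210135597696
flat 44 [317.4 216.2] crop [224.1  83.2] w12: 40.128986171874374
flat tip [317.5 216.3] crop [224.3  83.4] w12: 38.487806722007605
slope 40 [317.8 224.8] crop [224.9 103.1] w12: 39.75930946544484
tip slope [317.8 222.8] crop [224.9  98.4] w12: 38.22152200889343
```

View pics/w7y.png

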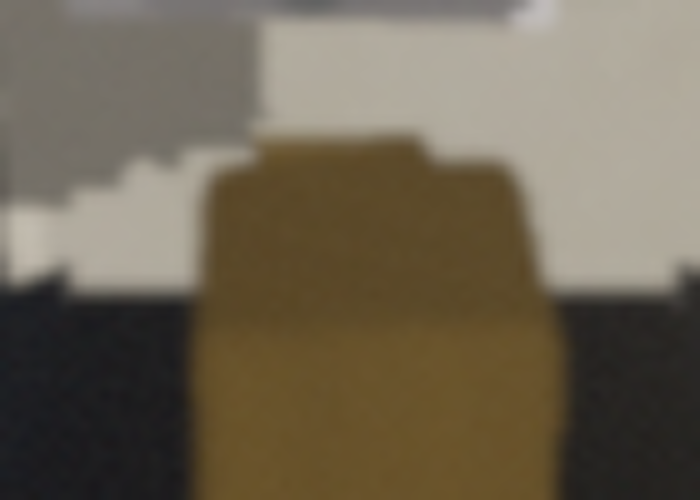

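View pics/s7y.png

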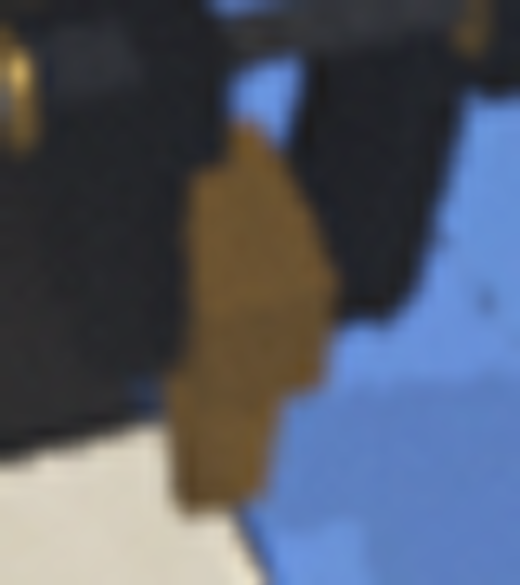

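```bash
python3 - <<'E'
from h import *
p=np.array([0.5433,0.0151,0.1462]);zc=p[2]+.0272
im=cv2.imread('pics/s7.png')
def head(): return [(x,y,z) for x in(-.015,.015) for y in(-.009,.009) for z in(-.012,.012)]
outs=[]
for sg in(1,-1):
    f=13;v=cv2.resize(im[125:170,335:375],None,fx=f,fy=f,interpolation=cv2.INTER_CUBIC)
    def pr(k):
        # key frame -> world: key x = sg*Y, key y = -sg*X
        w=np.array([p[0]-sg*k[1],.0138+sg*k[0],zc+k[2]]);q=P("side")@np.r_[w,1];q=q[:2]/q[2];return ((q-[335,125]+.5)*f)
    def hull(pts,c):
        q=np.array([pr(k) for k in pts],np.int32);cv2.polylines(v,[cv2.convexHull(q)],True,c,1)
    hull(head(),(255,0,0))
    hull([(a,y,z) for y in(-.006,.006) for a,z in[(-.008,-.012),(.008,-.012),(0,-.052),(-.005,-.052),(-.008,-.044)]],(0,0,255))
    outs.append(v[:,:400])
cv2.imwrite("pics/hyp.png",np.hstack(outs))
E
```

View pics/hyp.png

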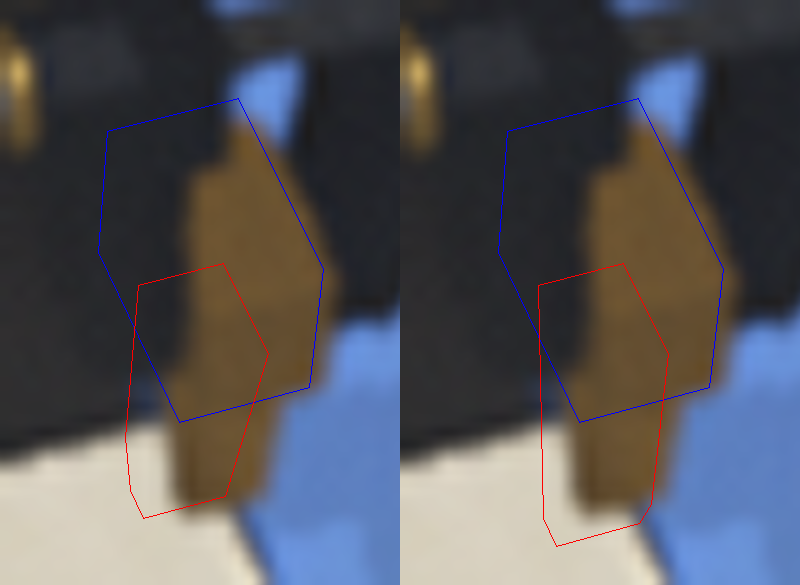

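The wrist view shows the key held, with its end face at rows 226–242 and the tip just beyond at row 223. That points to the slope facing tool +x, but the side overlay is ambiguous. I'll turn the key broadside to the side camera to settle it.

```bash
python3 plan.py .50 .09 .30 146 0 38
```

```text
clock 7.9833 pos [0.5416 0.0153 0.1427] yaw 87.82 tilt 0.07 n 9
0.0, 8.1, -4.9, -17.5, -0.113, 0.0, 8.6, -4.0, -17.5, -0.113, 0.0, 9.0, -3.0, -17.5, -0.113, 0.0, 9.3, -2.0, -17.5, -0.113, 0.0, 9.5, -0.9, -17.5, -0.113, 0.0, 9.5, 0.2, -17.5, -0.113, 0.0, 9.4, 1.2, -17.5, -0.113, 0.0, 9.2, 2.3, -17.5, -0.113
0.0, 8.9, 3.3, -17.5, -0.113
```

Request:
drive_tool(series=[0, 8, -5, -17, -0.113, 0, 9, -4, -17, -0.113, 0, 9, -3, -18, -0.113, 0, 9, -2, -18, -0.113, 0, 9, -1, -18, -0.113, 0, 9, 0, -18, -0.113, 0, 9, 1, -17, -0.113, 0, 9, 2, -17, -0.113])

```text
clock: 8.65
tool_pos: [0.5046, 0.0801, 0.2824]
orientation: [-1.075, -2.948, 0.002]
contact_force: [-0.4, 0.5, -0.9]
width: 0.0179
```

Request:
drive_tool(series=[0, 9, 3, -17, -0.113, 0, 0, 0, 0, 0, 0, 0, 0, 0, 0])

```text
clock: 8.9
tool_pos: [0.5003, 0.0879, 0.2993]
orientation: [-0.92, -3.002, 0.001]
contact_force: [-0.5, -0.0, -1.5]
width: 0.0178
```

```bash
python3 - <<'E'
from h import *
s,im=snap("side","s8");p=s["tool_pos"];print(s["clock"],p,s["width"])
q=P("side")@np.r_[p,1];q=(q[:2]/q[2]).astype(int);print(q)
R=Ro.from_rotvec(s["orientation"]).as_matrix();a=R[:,0];
for d in (a,):
    r=P("side")@np.r_[p+.05*d,1];print("tool x dir px",r[:2]/r[2]-q)
cv2.imwrite("pics/s8z.png",cv2.resize(im[max(0,q[1]-50):q[1]+50,q[0]-40:q[0]+40],None,fx=6,fy=6,interpolation=cv2.INTER_CUBIC))
E
```

```text
8.9 [0.50028413 0.08788046 0.29926949] 0.017802902590106903
[403 117]
tool x dir px [36.39907309  8.00548427]
```

View pics/s8z.png

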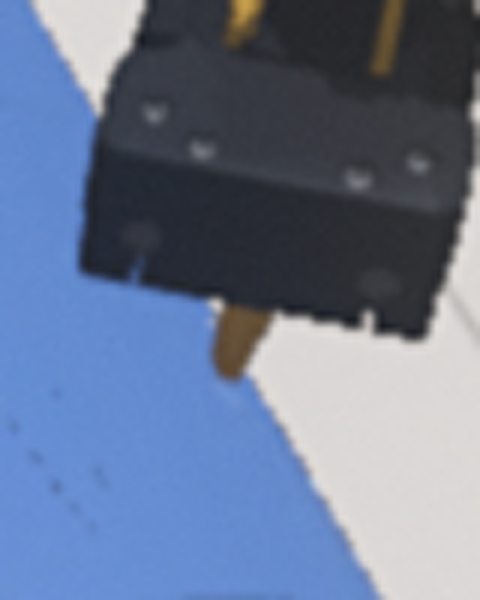

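The profile is clear: the left edge is upright, and the right edge, on the tool +x side, slopes in. So key x = tool +x. Before moving to the carousel I'll check the tall glassware for clearance.

```bash
python3 - <<'E'
from h import *
print("cyl base",ray("side",(183,130),-.01),"cup base",ray("side",(188,183),-.01))
for z in(.1,.2,.3): print(z,ray("side",(150,20),z))
E
python3 plan.py .620 -.195 .30 104 0 38
```

```text
cyl base [ 0.81157903 -0.28104809 -0.01      ] cup base [ 0.82729817 -0.13566768 -0.01      ]
0.1 [ 0.81834507 -0.53093263  0.1       ]
0.2 [ 0.81184365 -0.38558482  0.2       ]
0.3 [ 0.80534223 -0.24023702  0.3       ]
clock 8.95 pos [0.5001 0.0876 0.2987] yaw 145.89 tilt 0.17 n 9
0.0, -28.6, -18.5, -0.1, 0.081, 0.0, -30.0, -16.1, -0.1, 0.081, 0.0, -31.3, -13.7, -0.1, 0.081, 0.0, -32.3, -11.1, -0.1, 0.081, 0.0, -33.1, -8.4, -0.1, 0.081, 0.0, -33.6, -5.7, -0.1, 0.081, 0.0, -34.0, -3.0, -0.1, 0.081, 0.0, -34.1, -0.2, -0.1, 0.081
0.0, -34.0, 2.6, -0.1, 0.081
```

Request:
drive_tool(series=[0, -29, -18, 5, 0.081, 0, -30, -16, 10, 0.081, 0, -31, -14, 12, 0.081, 0, -32, -11, 15, 0.081, 0, -33, -8, 15, 0.081, 0, -34, -6, 15, 0.081, 0, -34, -3, 15, 0.081, 0, -34, 0, 15, 0.081])

```text
clock: 9.62
tool_pos: [0.608, -0.1646, 0.1954]
orientation: [-1.833, -2.547, 0.001]
contact_force: [1.0, -0.2, 0.3]
width: 0.0177
```

Request:
drive_tool(series=[0, -34, 3, 15, 0.081, 0, 0, 0, 10, 0, 0, 0, 0, 0, 0, 0, 0, 0, 0, 0])

```text
clock: 9.95
tool_pos: [0.6215, -0.1932, 0.172]
orientation: [-1.926, -2.477, 0.001]
contact_force: [0.5, -0.5, 0.1]
width: 0.0178
```

```bash
python3 - <<'E'
from h import *
s,im=snap("wrist","w9");print(s["clock"],s["tool_pos"],s["width"],s["q"])
T=np.load("pics/w9.npy")
print(wproj(T,np.array([.6126,-.158,.065])),wproj(T,np.array([.6185,-.1815,.065])))
cv2.imwrite("pics/w9z.png",cv2.resize(im[60:300,200:440],None,fx=2.5,fy=2.5,interpolation=cv2.INTER_CUBIC))
E
```

```text
9.95 [ 0.62148459 -0.19317059  0.172039  ] 0.017807954735016965 [-4.81100667e-01  6.27804127e-01  1.12863254e+00  1.94464188e-04
  1.38860172e+00 -7.30094855e-01]
[318.05569253 155.29878914] [317.95388426 180.10097257]
```

View pics/w9z.png

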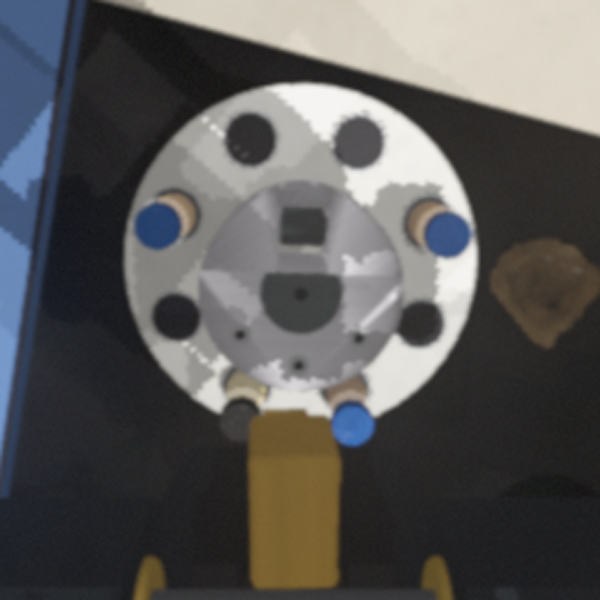

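The wrist view shows the hub centred near (320,177) full-frame and the shaft centre at (320,177). The D-flat edge is at row 170, and a dark box spans (312–330, 143–158). A closer look should tell the slot from the shoe.

```bash
python3 - <<'E'
from h import *
T=np.load("pics/w9.npy");im=cv2.imread("pics/w9.png")
np.set_printoptions(precision=4,suppress=True)
cv2.imwrite("pics/w9y.png",cv2.resize(im[125:200,275:365],None,fx=8,fy=8,interpolation=cv2.INTER_CUBIC))
z=.064
c=wray(T,(200+301/2.5,60+293/2.5),z)
R=T[:3,:3];s=ctrl.sense();a=Ro.from_rotvec(s["orientation"]).as_matrix()[:,0]
print("shaft",c,"cam",T[:3,3],"toolx",a)
for n,p in dict(flat=(301,275),bandtop=(301,247),boxtop=(302,208),boxL=(280,230),boxR=(325,230),hubL=(198,280),hubR=(402,280),hubbot=(301,390),hubtop=(305,180)).items():
    w=wray(T,(200+p[0]/2.5,60+p[1]/2.5),z);d=w-c;print(n,w,"along",d@a*1000,"across",(d[0]*a[1]-d[1]*a[0])*1000)
E
```

```text
shaft [ 0.6202 -0.1783  0.064 ] cam [ 0.603  -0.1208  0.3437] toolx [-0.2474  0.9689  0.0008]
flat [ 0.6184 -0.1714  0.064 ] along 7.141510773161808 across -0.016978995919392705
bandtop [ 0.6157 -0.1608  0.064 ] along 18.048410343815643 across -0.042910232206230976
boxtop [ 0.6123 -0.1464  0.064 ] along 32.843414145540436 across 0.3009157027074969
boxL [ 0.6062 -0.1565  0.064 ] along 24.558511130212548 across -8.087115044399134
boxR [ 0.6229 -0.1523  0.064 ] along 24.547520459987773 across 9.115198643592464
hubL [ 0.5799 -0.1832  0.064 ] along 5.183266726805497 across -40.19778740454579
hubR [ 0.657  -0.1636  0.064 ] along 5.153229235549355 across 39.350681300423325
hubbot [ 0.6302 -0.2174  0.064 ] along -40.34022901619035 across 0.09590919983334771
hubtop [ 0.6108 -0.1361  0.064 ] along 43.19039987721668 across 1.3969408062445792
```

View pics/w9y.png

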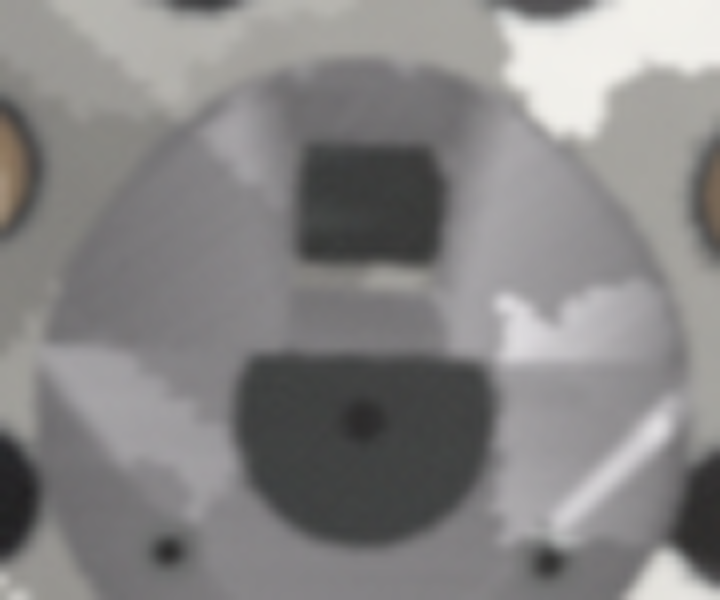

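```bash
python3 plan.py .6164 -.1621 .102 103.5 0 20
```

```text
clock 10.0 pos [ 0.6219 -0.1928  0.1735] yaw 104.33 tilt 0.06 n 4
0.0, 7.8, 0.6, 17.9, 0.004, 0.0, 7.8, 0.5, 17.9, 0.004, 0.0, 7.8, 0.5, 17.9, 0.004, 0.0, 7.8, 0.5, 17.9, 0.004
```

Request:
drive_tool(series=[0, 8, 0.5, 18, 0.004, 0, 8, 0.5, 18, 0.004, 0, 8, 0.5, 18, 0.004, 0, 7, 0.5, 17, 0.003, 0, 0, 0, 0, 0, 0, 0, 0, 0, 0])

```text
clock: 10.5
tool_pos: [0.6167, -0.1621, 0.1037]
orientation: [1.944, 2.468, -0.0]
contact_force: [-0.4, 0.4, 0.3]
width: 0.0176
```

```bash
python3 - <<'E'
from h import *
s,im=snap("wrist","w10");print(s["clock"],s["tool_pos"],s["contact_force"],s["width"])
s,im2=snap("side","s10")
a=cv2.resize(im[130:310,240:400],(533,600),interpolation=cv2.INTER_CUBIC)
cv2.imwrite("pics/w10z.png",a)
cv2.imwrite("pics/s10z.png",cv2.resize(im2[60:180,220:340],None,fx=5,fy=5,interpolation=cv2.INTER_CUBIC))
E
python3 plan.py .6164 -.1621 .102 103.5 0 20
```

```text
10.5 [ 0.61673892 -0.16212135  0.10368465] [-0.41431298  0.42800201  0.33095535] 0.017632940129223954
clock 10.6 pos [ 0.6175 -0.1632  0.1048] yaw 103.49 tilt 0.17 n 1
0.0, 1.3, -0.8, 2.8, -0.0
```

View pics/w10z.png

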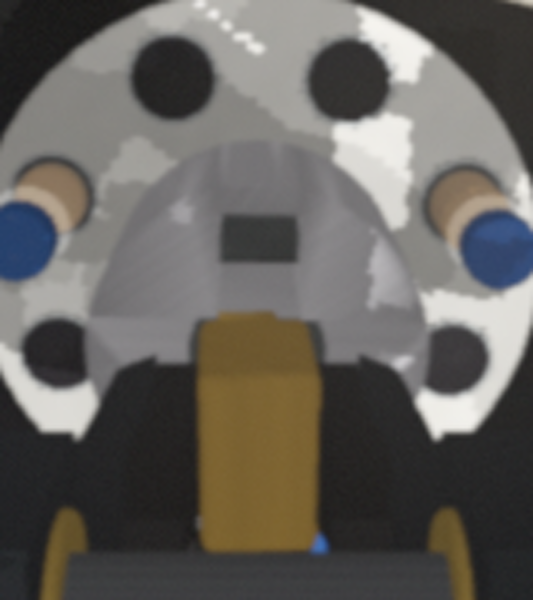

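View pics/s10z.png

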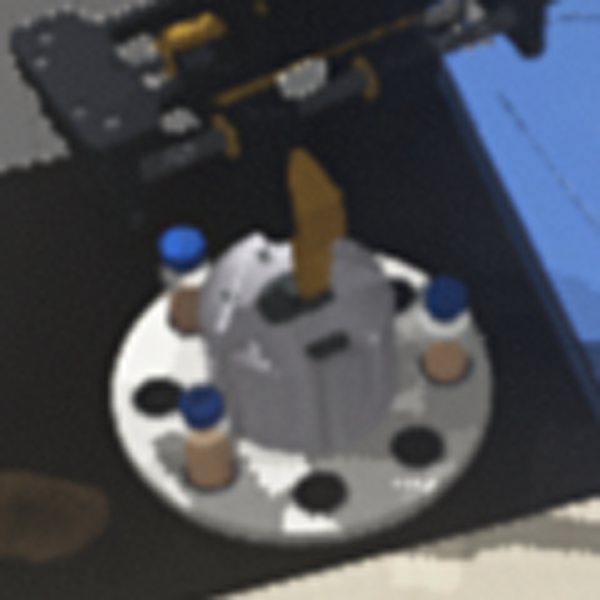

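```bash
python3 - <<'E'
from h import *
np.set_printoptions(precision=4,suppress=True)
H=np.array(cal["wrist"]["hand_eye"]);K=np.array(cal["wrist"]["mtx"])
s=ctrl.sense();T=np.load("pics/w10.npy")
p=np.array([0.61673892,-0.16212135,0.10368465]);R=T[:3,:3]@H[:3,:3].T;a=R[:,0]
for n,px in dict(flat=(200,318),shoein=(258,262),shoeout=(258,215)).items():
    w=wray(T,(240+px[0]*.3,130+px[1]*.3),.062);print(n,w,"tool x mm",(w-p)@a*1000,"y",(w-p)@R[:,1]*1000)
# tip: observed row, at z = p-.025
w=wray(T,(317.4,130+313*.3),p[2]-.025);print("tip edge x",(w-p)@a*1000)
w=wray(T,(317.4,130+375*.3),p[2]+.0272+.012);print("headtop+ edge",(w-p)@a*1000)
w=wray(T,(317.4,130+320*.3),p[2]+.0272-.012);print("headbot+ edge",(w-p)@a*1000)
# side: tip
print("side tip",ray("side",(220+318/5,60+293/5),p[2]-.025),"shaft", ray("side",(220+285/5,60+297/5),.062))
E
```

```text
flat [ 0.6054 -0.1749  0.062 ] tool x mm -9.771825071941329 y -13.99081215124502
shoein [ 0.6155 -0.1582  0.062 ] tool x mm 4.1433347227870785 y -0.32464070420743146
shoeout [ 0.6128 -0.1472  0.062 ] tool x mm 15.4439630382797 y -0.330182015914714
tip edge x -1.9556187130993201
headtop+ edge 13.349409348155492
headbot+ edge 12.52556798367834
side tip [ 0.6121 -0.1637  0.0787] shaft [ 0.6218 -0.1809  0.062 ]
```

Request:
drive_tool(series=[0, 1, -0.3, 4, 0, 0, 0, 0, 4, 0, 0, 0, 0, 4, 0, 0, 0, 0, 4, 0, 0, 0, 0, 4, 0, 0, 0, 0, 3, 0, 0, 0, 0, 0, 0])

```text
clock: 11.18
tool_pos: [0.6158, -0.162, 0.0789]
orientation: [-1.945, -2.465, 0.0]
contact_force: [0.1, 0.1, -1.5]
width: 0.018
```

Request:
drive_tool(series=[0, 0, 0, 3, 0, 0, 0, 0, 3, 0, 0, 0, 0, 3, 0, 0, 0, 0, 3, 0, 0, 0, 0, 2, 0, 0, 0, 0, 0, 0])

```text
clock: 11.68
tool_pos: [0.616, -0.1621, 0.0653]
orientation: [-1.945, -2.466, 0.0]
contact_force: [-0.3, 0.1, -0.8]
width: 0.0176
```

```bash
python3 - <<'E'
from h import *
s,im2=snap("side","s11");print(s["clock"],s["tool_pos"],s["contact_force"],s["ft_torque"])
s,im=snap("wrist","w11")
cv2.imwrite("pics/s11z.png",np.hstack([cv2.resize(im2[70:150,240:320],None,fx=5,fy=5,interpolation=cv2.INTER_CUBIC),cv2.resize(im[140:300,240:400],(400,400),interpolation=cv2.INTER_CUBIC)]))
E
```

```text
11.6833 [ 0.61600905 -0.162105    0.06532258] [-0.28272305  0.1020739  -0.84407549] [-0.06292543 -0.11544855 -0.06841797]
```

View pics/s11z.png

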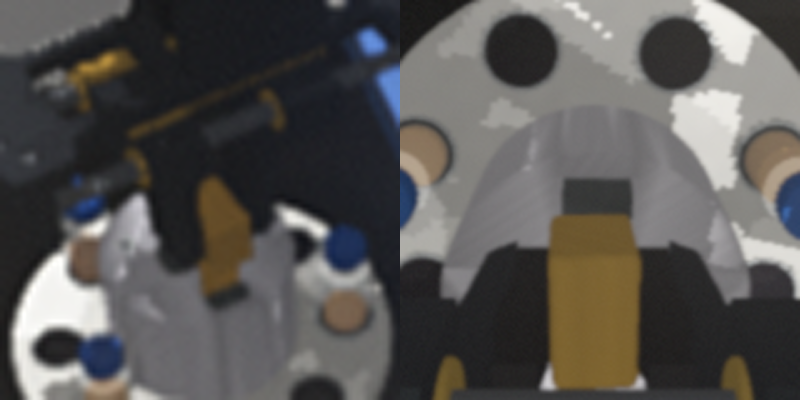

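The key is in the slot just inside the dark shoe, upright, with no side force. I'll press it down.

Request:
drive_tool(series=[0, 0, 0, 2, 0, 0, 0, 0, 2, 0, 0, 0, 0, 2, 0, 0, 0, 0, 2, 0, 0, 0, 0, 0, 0], newtons=60)

```text
clock: 12.2
tool_pos: [0.6164, -0.1625, 0.0579]
orientation: [1.945, 2.465, -0.0]
contact_force: [2.6, -2.2, 0.2]
width: 0.018
```

Request:
drive_tool(series=[0, 0, 0, 2, 0, 0, 0, 0, 2, 0, 0, 0, 0, 0, 0])

```text
clock: 12.45
tool_pos: [0.6165, -0.1624, 0.0539]
orientation: [1.945, 2.465, 0.0]
contact_force: [2.4, -3.4, 1.9]
width: 0.0176
```

Request:
drive_tool(series=[0, -0.5, 0, 2, 0, 0, -0.5, 0, 2, 0, 0, 0, 0, 2, 0, 0, 0, 0, 0, 0])

```text
clock: 12.78
tool_pos: [0.6168, -0.1626, 0.0485]
orientation: [1.945, 2.466, 0.002]
contact_force: [0.6, 1.4, 6.6]
width: 0.0175
```

Request:
drive_tool(series=[0, 0, 0, 2, 0, 0, 0, 0, 2, 0, 0, 0, 0, 0, 0])

```text
clock: 13.03
tool_pos: [0.617, -0.1626, 0.0464]
orientation: [1.945, 2.466, 0.002]
contact_force: [-4.8, 4.1, 21.9]
width: 0.0175
```

```bash
python3 - <<'E'
from h import *
s,im2=snap("side","s12");print(s["clock"],s["tool_pos"],s["contact_force"],s["ft_torque"])
s,im=snap("wrist","w12")
cv2.imwrite("pics/s12z.png",np.hstack([cv2.resize(im2[70:150,240:320],None,fx=5,fy=5,interpolation=cv2.INTER_CUBIC),cv2.resize(im[140:300,240:400],(400,400),interpolation=cv2.INTER_CUBIC)]))
E
```

```text
13.0333 [ 0.61695902 -0.16257702  0.04644329] [-4.84115761  4.10845583 21.91156421] [ 0.37095317  0.82594605 -0.15065994]
```

View pics/s12z.png

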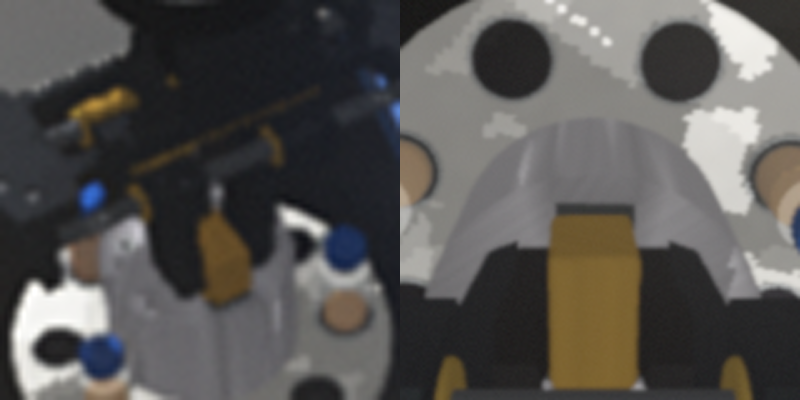

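The side view shows the head down on the hub, and the wrist view shows it upright, with a force of 22 N. I'll unload, release, then check and push the top with the fingers shut.

Request:
drive_tool(series=[0, 0, 0, 1, 0, 0, 0, 0, 0, 0, 0, 0, 0, -2, 0, 0, 0, 0, -2.5, 0, 0.5, 0, 0, 0, 0, 0.5, 0, 0, 0, 0, 0.5, 0, 0, 0, 0, 0.5, 0, 0, 0, 0])

```text
clock: 13.8
tool_pos: [0.616, -0.1628, 0.0468]
orientation: [-1.945, -2.465, 0.0]
contact_force: [-0.3, -0.1, 0.4]
width: 0.042
```

Request:
drive_tool(series=[0.5, 0, 0, 0, 0, 0.5, 0, 0, 0, 0, 0.5, 0, 0, -10, 0, 0.5, 0, 0, -20, 0, 0.5, 0, 0, -20, 0, 0.5, 0, 0, 0, 0, 0.5, 0, 0, 0, 0])

```text
clock: 14.38
tool_pos: [0.6168, -0.1632, 0.0985]
orientation: [1.944, 2.465, 0.001]
contact_force: [-0.1, -0.6, 0.3]
width: 0.0439
```

```bash
python3 - <<'E'
from h import *
s,im2=snap("side","s13");print(s["clock"],s["tool_pos"],s["contact_force"],s["width"])
s,im=snap("wrist","w13")
cv2.imwrite("pics/s13z.png",np.hstack([cv2.resize(im2[70:150,240:320],None,fx=5,fy=5,interpolation=cv2.INTER_CUBIC),cv2.resize(im[140:300,240:400],(400,400),interpolation=cv2.INTER_CUBIC)]))
E
```

```text
14.3833 [ 0.61681845 -0.163243    0.09846279] [-0.08659577 -0.57225865  0.26091472] 0.04390469430703677
```

View pics/s13z.png

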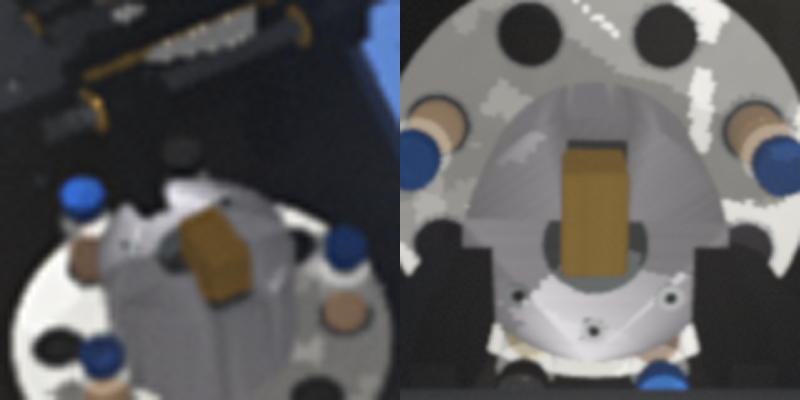

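The key stands upright on the hub. I'll push on its top with the fingers shut; the contact height will also show whether the head is down.

Request:
drive_tool(series=[0, -1, 0, 0, 0, 0, -1, 0, 0, 0, 0, 0, 0, 0, 0, 0, 0, 0, 0, 0, 0, 0, 0, 8, 0, 0, 0, 0, 8, 0, 0, 0, 0, 8, 0, 0, 0, 0, 0, 0], newtons=20)

```text
clock: 15.15
tool_pos: [0.6158, -0.1645, 0.0708]
orientation: [-1.943, -2.464, 0.001]
contact_force: [-0.2, 0.4, 0.3]
width: 0.0006
```

Request:
drive_tool(series=[0, 0, 0, 3, 0, 0, 0, 0, 2, 0, 0, 0, 0, 2, 0, 0, 0, 0, 0, 0])

```text
clock: 15.48
tool_pos: [0.6171, -0.1651, 0.0667]
orientation: [1.945, 2.466, 0.0]
contact_force: [-0.8, -0.5, -0.1]
width: 0.0005
```

Request:
drive_tool(series=[0, 0, 0, 2, 0, 0, 0, 0, 2, 0, 0, 0, 0, 0, 0])

```text
clock: 15.73
tool_pos: [0.6174, -0.1652, 0.066]
orientation: [1.944, 2.465, 0.0]
contact_force: [-9.9, 4.0, 25.4]
width: 0.0002
```

Request:
drive_tool(series=[0, 0, 0, 2, 0, 0, 0, 0, 0, 0])

```text
clock: 15.9
tool_pos: [0.6175, -0.1652, 0.0658]
orientation: [1.943, 2.464, 0.0]
contact_force: [-15.8, 7.0, 37.3]
width: 0.0006
```

Contact came at TCP z = 0.066, against 0.0655 predicted for a seated head. It stayed stiff to 37 N, so the head is on the hub. I'll withdraw.

Request:
drive_tool(series=[0, 0, 0, -4, 0, 0, 0, 0, -4, 0, 0, 0, 0, -15, 0, 0, 0, 0, -35, 0, 0, 0, 0, -35, 0, 0, -30, 0, -10, 0, 0, -30, 0, 0, 0, 0, 0, 0, 0, 0])

```text
clock: 16.57
tool_pos: [0.6312, -0.228, 0.1636]
orientation: [1.948, 2.461, -0.001]
contact_force: [-1.0, -0.3, -0.1]
width: 0.0004
```

```bash
python3 - <<'E'
from h import *
s,im2=snap("side","s14");print(s["clock"],s["tool_pos"],s["contact_force"],s["width"])
s,im=snap("wrist","w14")
cv2.imwrite("pics/s14z.png",np.hstack([cv2.resize(im2[70:150,240:320],None,fx=5,fy=5,interpolation=cv2.INTER_CUBIC),cv2.resize(im[60:260,220:420],(400,400),interpolation=cv2.INTER_CUBIC)]))
cv2.imwrite("pics/s14r.png",im2)
E
```

```text
16.5667 [ 0.63119216 -0.2279533   0.1635733 ] [-0.97498656 -0.25657311 -0.14421414] 0.00042244176391806484
```

View pics/s14z.png

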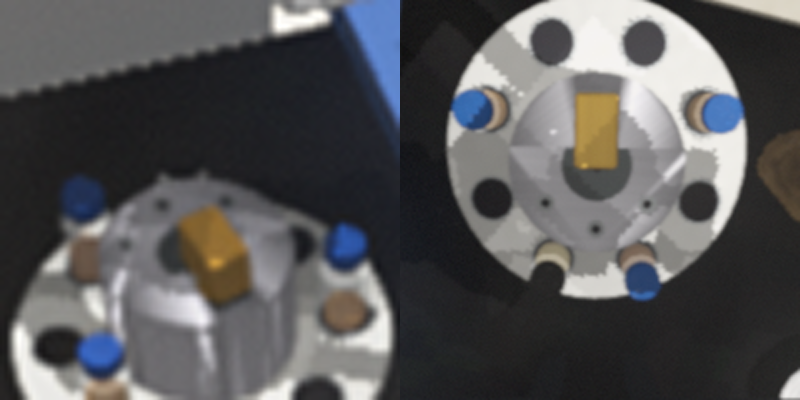

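View pics/s14r.png

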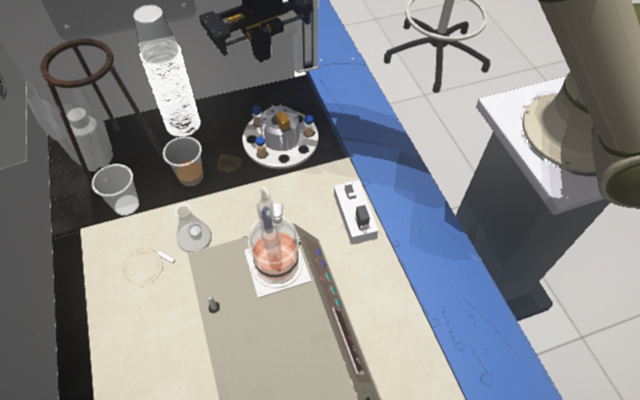

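The brass head sits flat on the hub beside the shaft, at (282,119) in the side view. The steel key is still in the rack at (362,215), and the gripper is clear of everything.

```bash
python3 -c "
from bench import ctrl
print(ctrl.close_job(), ctrl.sense()['clock'])"
```

```text
the job is handed in; nothing more can be done
the job is handed in; nothing more can be done
```

The brass key is in the keyway with its sloping side away from the shaft and its head down on the hub. I handed the job in at about 17 s of the 43 s allowed; no verdict came back.

**What I did:** I took the key from the rack, turned it broadside to the side camera to confirm which side sloped, and lowered it into the slot. I pressed it to about 22 N while gripped. After releasing it, I pushed its top with the fingers shut up to 37 N, then withdrew.

**Last checks:**
- **Seating:** the shut fingers met the head at TCP z = 0.066 m, against 0.0655 m predicted for a head on the hub, and it stayed stiff. I had no shoe reading, so its travel is inferred from this.
- **Pose:** the side and wrist views show the head flat on the hub and the key upright.
- **Steel key:** it is still in its place in the rack.
- **Robot:** it was clear of everything, with about 1 N of force noise.

**What failed or disagreed:**
- **First grasp:** it closed above the head. The real fingertips sit about 20 mm behind the stated TCP, so I regrasped lower. That failed close pressed lightly on the key, about 8 N, and did not shift it.
- **Shaft position:** the fixed cameras and the wrist camera differed by about 3 mm. I used the wrist camera.

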